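# Slide a board carrier under the inspection hood and register it against its stops

### The arm

A 6-joint arm with a two-finger parallel gripper is mounted at the origin on the work surface. World frame = base frame: x ahead of the robot, y to its left, z up, the work surface at z = 0. Lengths are in m, angles in rad, forces in N, time in s.
With the tool pointing down it reaches from about 0.3 to 0.775 m from the base axis. Payload 14.6 kg.
Tool frame: the origin (TCP) lies on the centre line of the jaws, within the pads' length; the fingertips stand 19 mm ahead of it and the grasp point (between the pads) is the TCP; z points along the fingers, y is the line along which they close (so a half turn about z gives the same grasp; the last joint's range is limited). The gripper opens to 85 mm and grips with 20 to 120 N. Pads are 22 mm wide; open, the fingers measure 114 mm over their backs; the gripper's body (76 mm by 85 mm) begins 54 mm behind the grasp point. The pads swing forward as they close: fully open they stand 13 mm farther back than shut.
Start: joints at [-1.181, 0.3, 1.521, -0, 1.321, -0.067], TCP at [0.243, -0.494, 0.25] pointing down, gripper open.
Joint ranges: [-3.03, 3.03], [-0.79, 2.21], [0.23, 2.52], [-1.04, 4.18], [0, 3.07], [-2.55, 2.55]. Speed limits (rad/s): [2.22, 2.22, 2.57, 3.14, 3.14, 3.14].

### API

Orientations are given as a rotation vector (axis times angle).
In Python, from bench import ctrl gives the robot as it stands.
- The arm moves only by the tool apply_moves, never from a script. Its argument "rows" is a list of rows, each a list of 5 numbers: the shift along the world's x, y, z in cm, then the turn about the world's z in rad, then the closure in counts, from 0 (fully open) to 255 (shut). A call has 1 to 5 rows; each row is the pose to reach, as a shift and turn from the pose commanded when the call began; what a row does not reach only later rows make up. A row lasts 1/12 s, in which the tool goes at most 41.7 mm and 7.16 degrees, less where a joint would pass 70% of its speed; a pose out of reach is approached as far as the arm can. A call with a gripper value outside its range is refused whole. The fingers move at their own pace and stop on an object; "force" is the grip in N (left out, the last holds). Time passes only in rows, so rows that repeat a pose let the fingers close. It gives the time, the measured TCP pose, the force, the opening and the grip force at its end, in the units of the state.
- ctrl.get_state(): the state, without advancing time (a new reading comes with each control period).
- ctrl.camera(name): name is "scene" or "side" or "wrist"; returns (picture, depth): 384x512x3 uint8, red, green, blue; 384x512 float32, m along the optical axis (not along the pixel's ray), 0 where there is no reading.
- ctrl.camera_params(name): a dict with "mtx" (3x3 intrinsics, pixels), "R" (3x3) and "t" (3): a world point X has camera coordinates R X + t; the wrist camera has in their place "mount" (4x4, takes a point from camera to tool coordinates, whose origin is the TCP and whose axes are the flange's). Camera axes: x right, y down, z forward; pixel columns grow to the right and rows downward; lengths in m; the calibration is good to about 2 mm. A picture is of the moment at which its call begins: read the wrist's pose just before it. camera_params takes no time and is no camera call.
- ctrl.close_job(): hands the job in; it is judged then, once.
The state is a dict: "t": time; "joints": joint angles; "dq": joint speeds; "joint_efforts": joint torques, N m; "position": TCP position; "tool_rot": TCP orientation; "contact_force": force on the tool from outside, world axes, zero at the start; "torque": the same for the moment, N m; "grip_width": finger opening in m; "gripper_force": force on a finger pad.
Only numpy, scipy, OpenCV 4.12 (cv2) and the standard library are available. Lean on these libraries where they do the work, as an engineer would, in place of code of your own. Each camera call takes 0.05 s, during which the arm holds its last target. There are 200 camera calls.

### The job

Put the black board carrier, boards first, into the open end of the inspection station's lane, slide it under the white hood until its nose is home against the orange end stop, and push it over so that its long edge lies flush against the orange side stop as well. Carry it level, do not knock the hood hard, and leave the other things on the bench where they are.

Things in the scene. Friction and masses are not known exactly. Their poses are not given: they have to be found in the camera images.
- carrier: Loose board carrier, 0.2 to 0.45 kg: a black plate 190 mm long (x) by 110 mm wide (y) by 10 mm thick, with four round brass-coloured boards (parts rise to 17 mm) on its nose half (+x) and an upright blue grip fin at its tail. Origin: centre of the plate's underside; x points to the nose, z up. It starts flat on the bench.
- fin (a point): Centre of the top of the carrier's blue fin (carrier x = -60, y = 0, z = 55 mm), axes as the carrier's. The fin is 40 mm long (x), 16 mm thick (y) and stands up from a low blue foot, 50 mm wide in y, whose top is 14 mm above the carrier's underside.
- station: Inspection station fixed to the bench (place and turn vary): aluminium bed 300 mm (x) by 170 mm (y), 6 mm thick. Origin: centre of the bed's underside. The carrier lies on the bed's top and slides along +x in a lane 124 mm wide (14 mm side play), from y = -62 to +62 mm. Entry end at x = -150 mm; open above from there to the hood at x = +50 mm.
- end_stop (a point): Middle of the lower edge of the orange end stop's face (station x = 130, y = 0, z = 6 mm), axes as the station's; the face looks to -x, is 90 mm wide and 14 mm high. The carrier's nose edge must lie against it.
- side_stop (a point): Point on the lower edge of the orange side stop's face (station x = 0, y = 62, z = 6 mm), axes as the station's; the face looks to -y, is 14 mm high and runs from x = -150 to +130 mm. The carrier's long +y edge must lie against it. Facing it, at y = -62 mm, is a grey guard rail of the same height, from x = +20 to +145 mm.
- hood: White hood, fixed on the station with the same origin and axes: spans the full width over x = +50 to +145 mm, underside 36 mm and top 81 mm above the bench (30 mm clear above the bed), on dark posts outside the rails. A black camera barrel on it, 60 mm in diameter, at x = 100 mm, y = 0, rises to 146 mm.
- home (a point): Point on the bed's top where the carrier's origin lies when the carrier is home against both orange stops (station x = 35 mm, y = 7 mm, z = 6 mm); its axes are those of the station, and the carrier's axes then agree with them. The fin's centre is then 75 mm short of the hood's entry.
- spool: Bystander: green and silver solder spool standing on its end, 64 mm in diameter, 50 mm tall; origin at the centre of its underside.
- flux: Bystander: bottle with a red cap, 52 mm in diameter, 100 mm tall; origin at the centre of its underside.
- parts_box: Bystander: open white box of small parts, 80 by 130 by 45 mm; origin at the centre of its underside.
- trays: Bystander: stack of clear trays of boards, 130 by 160 by 42 mm; origin at the centre of its underside.
- nose (a point): Middle of the carrier's nose edge, on the plate's underside: carrier x = +95 mm, y = 0, z = 0.

How it is judged:
At the end, for the whole second after the job is handed in: The carrier lies still and flat on the bed under the hood, nose towards the end stop, within 3 mm of its place against both orange stops in x, y and height, and within 0.03 rad of square with them and of level (x of carrier in the frame of home between -0.003 and 0.003 m and y of carrier in the frame of home between -0.003 and 0.003 m and z of carrier in the frame of home between -0.003 and 0.003 m and angle between the x axis of carrier and the x axis of home, either way round below 0.03 rad and angle between carrier's own z axis and vertical below 0.03 rad and x of nose in the frame of home above 0.05 m and linear speed of carrier below 0.01 m/s); the robot touches nothing.
It fails at once if the carrier is tipped more than 0.35 rad from level (angle between carrier's own z axis and vertical above 0.35 rad).
It fails at once if the hood is knocked by the carrier or the robot with more than 25 N (contact force between any of carrier, the arm, the fingers and hood above 25 N).
It fails at once if a bystander (spool, flux bottle, parts box, trays) is moved more than 20 mm (distance of any of spool, flux, parts_box, trays from where it was at the start of the episode above 0.02 m).
It also fails if it takes over 48 s, if anything falls off the work surface, if the arm or the gripper's body presses on something with over 40 N, if the wrist force passes 120 N, or if a joint passes its speed limit or range.

## Working session

There is one attempt and no reset: what is moved stays moved. The work goes in short steps, Python scripts to look and compute and a tool call to move; the robot and the scene stay as the last step left them, time stands still between calls to the robot, and variables do not carry over. Pictures are saved under pics/ and viewed, at most 10 in all, crops included, and the job is handed in when it is done.

Besides the shell and the picture viewer there is one more tool, called after "Request:" by a JSON object that holds its "method" and its "body", one argument or row to a line. apply_moves: Moves the arm, as the interface text tells. Its arguments: {"type":"object","properties":{"rows":{"type":"array","items":{"type":"array","items":{"type":"number"}}},"force":{"type":"number"}},"required":["rows"]}

```bash
mkdir -p pics; cat > h.py <<'E'
import numpy as np, cv2
from bench import ctrl
from scipy.spatial.transform import Rotation as Ro
def cloud(name):
    s=ctrl.get_state(); im,d=ctrl.camera(name); p=ctrl.camera_params(name); K=np.array(p["mtx"])
    v,u=np.mgrid[:384,:512]
    c=np.stack([(u-K[0,2])/K[0,0]*d,(v-K[1,2])/K[1,1]*d,d],-1)
    if "mount" in p:
        M=np.array(p["mount"]); R=Ro.from_rotvec(s["tool_rot"]).as_matrix()
        w=(c@M[:3,:3].T+M[:3,3])@R.T+np.array(s["position"])
    else: w=(c-np.array(p["t"]).ravel())@np.array(p["R"])
    w[d==0]=np.nan
    return im,w
def save(n,im): cv2.imwrite(f"pics/{n}.png",cv2.cvtColor(im,cv2.COLOR_RGB2BGR))
E
python3 - <<'E'
from h import *
ims=[]
for n in("scene","side"):
    im,w=cloud(n); np.savez(f"{n}.npz",im=im,w=w); ims.append(im)
save("a",ims[0]); save("b",ims[1])
print(ctrl.get_state())
E
```

```text
{'t': 0.1, 'joints': array([-1.18059257e+00,  3.00382693e-01,  1.52150949e+00,  8.74794568e-06,
        1.32073348e+00, -6.66103613e-02]), 'dq': array([ 0.00039639, -0.00251718, -0.00232513, -0.00065366, -0.00204845,
        0.00043922]), 'joint_efforts': array([ 2.31558501e-03, -5.44370091e+01, -3.62367833e+01, -1.20443167e-05,
        3.00135565e-03,  1.20382910e-05]), 'position': array([ 0.24252002, -0.49342711,  0.24980009]), 'tool_rot': array([-3.05900659e+00, -7.11104549e-01,  2.48176834e-04]), 'contact_force': array([ 0.16409342, -0.65966115,  0.30367011]), 'torque': array([ 0.03226532, -0.00266607,  0.04020982]), 'gripper_force': 0.0, 'grip_width': 0.08551716271373731}
```

View pics/a.png

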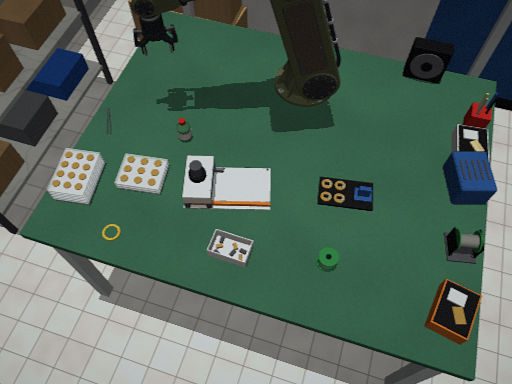

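View pics/b.png

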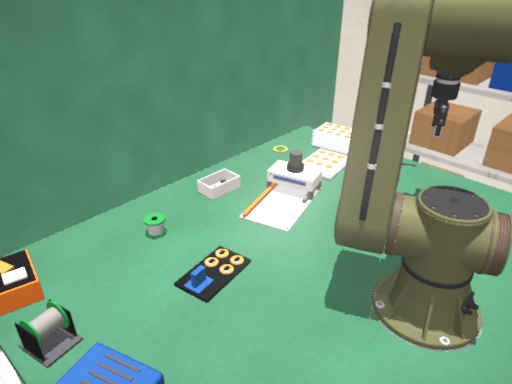

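The scene view shows the carrier at about (345,193), nose to the left, with its blue fin at (363,193). The station is at (227,187), with its entry at the right (270,188), its hood at (200,180) and the orange side stop along row 204. The flux bottle is at (184,130), the box at (230,247) and the spool at (328,258).

```bash
python3 - <<'E'
from h import *
for n in("scene","side"):
    z=np.load(n+".npz"); im=z["im"]; w=z["w"]; hsv=cv2.cvtColor(im,cv2.COLOR_RGB2HSV)
    H,S,V=[hsv[...,i].astype(int) for i in range(3)]
    reg=(w[...,0]>.25)&(w[...,0]<.75)&(w[...,1]>-.5)&(w[...,1]<.45)
    def rep(l,m):
        p=w[m&reg]
        if len(p)<5: print(n,l,len(p));return
        r=cv2.minAreaRect((p[:,:2]*1000).astype(np.float32)); print(n,l,len(p),np.median(p,0).round(3),[np.round(a,1) for a in r],np.nanpercentile(p[:,2],[5,95]).round(3))
    rep("fin",(H>100)&(H<130)&(S>120)&(w[...,2]>.03)&(w[...,2]<.08)&(w[...,1]>0))
    rep("blue",(H>100)&(H<130)&(S>120)&(w[...,1]>0)&(w[...,2]<.08))
    rep("plate",(w[...,2]>.006)&(w[...,2]<.07)&((V<60)|(S>0))&(w[...,1]>-.02)&(abs(w[...,0]-.46)<.14)&~((H>45)&(H<90)&(S>80)))
    rep("orange",(H>3)&(H<16)&(S>170)&(w[...,1]<0)&(w[...,1]>-.4))
    rep("hood",(w[...,2]>.07)&(w[...,2]<.09)&(S<60)&(V>120))
    rep("red",((H<4)|(H>175))&(S>150)&(w[...,2]>.07))
    rep("bedwhite",(w[...,2]>.001)&(w[...,2]<.012)&(S<60)&(V>120)&(w[...,1]>-.35)&(w[...,0]<.55))
E
```

```text
scene fin 95 [0.461 0.328 0.051] [array([457., 329.]), array([22.9, 40.3]), np.float64(3.5)] [0.033 0.058]
scene blue 293 [0.464 0.326 0.016] [array([472. , 276.4]), array([109.1, 177. ]), np.float64(5.4)] [0.009 0.056]
scene plate 1519 [0.475 0.261 0.012] [array([502. , 169.9]), array([156.4, 397.3]), np.float64(8.0)] [0.007 0.038]
scene orange 194 [ 0.628 -0.081  0.018] [array([ 582.4, -220.3]), array([416.4, 167.4]), np.float64(63.1)] [0.008 0.025]
scene hood 854 [ 0.621 -0.215  0.08 ] [array([ 595.3, -224.9]), array([174.4,  96.4]), np.float64(16.6)] [0.075 0.085]
scene red 40 [ 0.407 -0.359  0.096] [array([ 442.8, -333.8]), array([437.3,  19.2]), np.float64(35.8)] [0.088 0.104]
scene bedwhite 925 [ 0.512 -0.074  0.006] [array([497.1,  18.5]), array([104.1, 487.5]), np.float64(3.0)] [0.002 0.01 ]
side fin 183 [0.448 0.335 0.05 ] [array([452.1, 331.4]), array([18.7, 42.8]), np.float64(9.1)] [0.032 0.058]
side blue 475 [0.446 0.336 0.019] [array([457.4, 315.7]), array([58.6, 97.1]), np.float64(17.7)] [0.012 0.057]
side plate 2102 [0.448 0.277 0.013] [array([497.3, 170.3]), array([154.6, 403.4]), np.float64(8.2)] [0.009 0.048]
side orange 0
side hood 623 [ 0.568 -0.202  0.082] [array([ 592.6, -223.5]), array([172. , 107.2]), np.float64(16.6)] [0.072 0.085]
side red 0
side bedwhite 1032 [ 0.508 -0.074  0.007] [array([495.5, -60.4]), array([108.9, 470.6]), np.float64(0.0)] [0.003 0.01 ]
```

Request:
{"method": "apply_moves", "body": {
  "rows": [
    [3, 3, 0, 0.12, 0],
    [6, 6, 0, 0.24, 0],
    [9, 9, 0, 0.36, 0],
    [12, 12, 0, 0.48, 0],
    [14, 16, 0, 0.6, 0]
  ],
  "force": 80
}}

```text
t: 0.52
position: [0.3814, -0.3376, 0.2499]
tool_rot: [-2.708, -1.592, -0.0]
contact_force: [1.0, -0.1, -0.2]
grip_width: 0.0854
gripper_force: 0.0
```

Request:
{"method": "apply_moves", "body": {
  "rows": [
    [1, 4, 0, 0.12, 0],
    [2, 8, 0, 0.24, 0],
    [3, 12, 0, 0.36, 0],
    [4, 16, 0, 0.48, 0],
    [5, 20, 0, 0.6, 0]
  ]
}}

```text
t: 0.93
position: [0.4297, -0.1369, 0.2502]
tool_rot: [-2.117, -2.321, 0.0]
contact_force: [0.4, -0.2, -0.5]
grip_width: 0.0853
gripper_force: 0.0
```

Request:
{"method": "apply_moves", "body": {
  "rows": [
    [0, 4, 0, 0, 0],
    [0, 8, 0, 0, 0],
    [0, 12, 0, 0, 0],
    [0, 16, 0, 0, 0],
    [0, 20, 0, 0, 0]
  ]
}}

```text
t: 1.35
position: [0.4292, 0.063, 0.2503]
tool_rot: [-2.124, -2.315, 0.0]
contact_force: [1.1, -1.2, -0.5]
grip_width: 0.0851
gripper_force: 0.0
```

Request:
{"method": "apply_moves", "body": {
  "rows": [
    [0, 4, 0, 0, 0],
    [0, 8, 0, 0, 0],
    [0, 12, 0, 0, 0],
    [0, 16, -1, 0, 0],
    [0, 20, -3, 0, 0]
  ]
}}

```text
t: 1.77
position: [0.4298, 0.261, 0.2228]
tool_rot: [2.123, 2.315, 0.005]
contact_force: [1.9, -0.2, 0.3]
grip_width: 0.0853
gripper_force: 0.0
```

```bash
python3 - <<'E'
from h import *
im,w=cloud("wrist"); save("w1",im); np.savez("w1.npz",im=im,w=w)
hsv=cv2.cvtColor(im,cv2.COLOR_RGB2HSV);H,S,V=[hsv[...,i].astype(int) for i in range(3)]
Z=w[...,2]
def rect(l,m):
    n,lab,st,_=cv2.connectedComponentsWithStats(m.astype(np.uint8)); 
    if n<2: print(l,0);return
    m=lab==1+st[1:,4].argmax(); p=w[m]; r=cv2.minAreaRect((p[:,:2]*1000).astype(np.float32)); print(l,len(p),[np.round(a,1) for a in r],np.median(p[:,2]).round(4))
rect("fintop",(H>100)&(H<130)&(S>120)&(Z>.045)&(Z<.065))
rect("plate",(Z>.006)&(Z<.03)&~((H>45)&(H<90)&(S>60)))
s=ctrl.get_state(); R=Ro.from_rotvec(s["tool_rot"]).as_matrix(); print(s["position"],np.degrees(np.arctan2(R[1,1],R[0,1])),R[:,2],s["joints"].round(2))
E
```

```text
fintop 956 [array([454.3, 329.1]), array([16.1, 39.9]), np.float64(9.3)] 0.0546
plate 18004 [array([464.4, 270.9]), array([108.5, 186.9]), np.float64(9.3)] 0.0102
[0.42817548 0.26477709 0.21776275] 5.088387836759566 [-2.95234942e-03  1.04770734e-05 -9.99995642e-01] [0.48 0.23 1.69 0.   1.23 0.39]
```

View pics/w1.png

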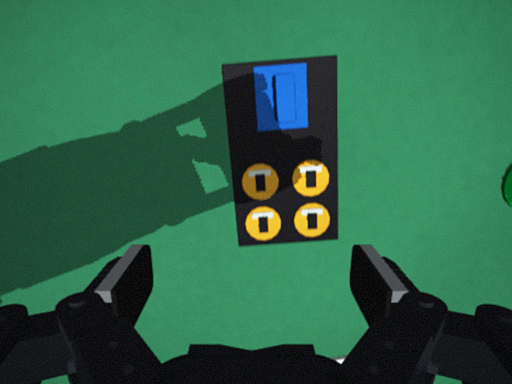

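The wrist view shows the carrier upright in the picture, with the fin top at (288,97) and the boards at rows 180–220. The camera sits on the tail side of the tool, so it will stay away from the hood.

Request:
{"method": "apply_moves", "body": {
  "rows": [
    [1, 3, -2, 0.073, 0],
    [2.2, 6.2, -5, 0.073, 0],
    [2.2, 6.2, -9, 0.073, 0],
    [2.2, 6.2, -11.5, 0.073, 0],
    [2.2, 6.2, -11.5, 0.073, 0]
  ]
}}

```text
t: 2.23
position: [0.4494, 0.3193, 0.1008]
tool_rot: [-2.035, -2.389, 0.015]
contact_force: [-0.4, -0.6, 0.7]
grip_width: 0.0853
gripper_force: 0.0
```

Request:
{"method": "apply_moves", "body": {
  "rows": [
    [0, 0, 0, 0, 0],
    [0, 0, 0, 0, 0]
  ]
}}

```text
t: 2.4
position: [0.4526, 0.3206, 0.1086]
tool_rot: [2.038, 2.39, 0.003]
contact_force: [0.4, 0.0, -0.0]
grip_width: 0.0852
gripper_force: 0.0
```

Request:
{"method": "apply_moves", "body": {
  "rows": [
    [0.15, 0.8, -1, 0, 0],
    [0.15, 0.8, -3, 0, 0],
    [0.15, 0.8, -5, 0, 0],
    [0.15, 0.8, -6.5, 0, 0],
    [0.15, 0.8, -6.5, 0, 0]
  ]
}}

```text
t: 2.82
position: [0.4532, 0.328, 0.0413]
tool_rot: [-2.038, -2.39, 0.001]
contact_force: [-0.4, -1.1, -1.0]
grip_width: 0.0852
gripper_force: 0.0
```

Request:
{"method": "apply_moves", "body": {
  "rows": [
    [0, 0, 0, 0, 0],
    [0, 0, 0, 0, 0]
  ]
}}

```text
t: 2.98
position: [0.4543, 0.3289, 0.044]
tool_rot: [2.038, 2.39, 0.005]
contact_force: [0.2, 0.5, 0.5]
grip_width: 0.0854
gripper_force: 0.0
```

Request:
{"method": "apply_moves", "body": {
  "rows": [
    [0, 0, -0.2, 0, 255],
    [0, 0, -0.2, 0, 255],
    [0, 0, -0.2, 0, 255],
    [0, 0, -0.2, 0, 255],
    [0, 0, -0.2, 0, 255]
  ],
  "force": 80
}}

```text
t: 3.4
position: [0.4534, 0.3285, 0.0399]
tool_rot: [2.038, 2.391, 0.0]
contact_force: [0.3, 0.9, -0.6]
grip_width: 0.0255
gripper_force: 0.0
```

Request:
{"method": "apply_moves", "body": {
  "rows": [
    [0, 0, 0, 0, 255],
    [0, 0, 0, 0, 255],
    [0, 0, 0, 0, 255]
  ]
}}

```text
t: 3.65
position: [0.4535, 0.3285, 0.04]
tool_rot: [2.038, 2.391, 0.001]
contact_force: [-0.6, -0.7, 4.6]
grip_width: 0.015
gripper_force: 78.7
```

Request:
{"method": "apply_moves", "body": {
  "rows": [
    [0, 0, 0.5, 0, 255],
    [0, 0, 1, 0, 255],
    [0, 0, 2, 0, 255],
    [0, 0, 3, 0, 255],
    [0, 0, 3, 0, 255]
  ]
}}

```text
t: 4.07
position: [0.4542, 0.3289, 0.0722]
tool_rot: [2.037, 2.39, 0.005]
contact_force: [0.4, 0.2, -3.0]
grip_width: 0.015
gripper_force: 78.2
```

```bash
python3 - <<'E'
from h import *
for n in("scene","side"):
    z=np.load(n+".npz"); im=z["im"]; w=z["w"]; hsv=cv2.cvtColor(im,cv2.COLOR_RGB2HSV)
    H,S,V=[hsv[...,i].astype(int) for i in range(3)]
    m0=(H>3)&(H<22)&(S>150)&(w[...,2]<.04)&(w[...,0]>.5)&(w[...,1]<.05)&(w[...,1]>-.3)
    _,lab,st,_=cv2.connectedComponentsWithStats(m0.astype(np.uint8)); m=lab==1+st[1:,4].argmax()
    p=w[m]; top=p[(p[:,2]>.014)&(p[:,2]<.026)]
    def line(q):
        vx,vy,x0,y0=cv2.fitLine((q[:,:2]*1000).astype(np.float32),cv2.DIST_HUBER,0,.01,.01).ravel(); 
        if vy>0: vx,vy=-vx,-vy
        return np.array([vx,vy]),np.array([x0,y0])
    d,c=line(top); nrm=np.array([-d[1],d[0]])
    a=(top[:,:2]*1000-c)
    print(n,"stop top",len(top),np.degrees(np.arctan2(d[1],d[0])).round(2),c.round(1),np.percentile(a@nrm,[2,50,98]).round(1),"ends",[ (c+d*e).round(1) for e in np.percentile(a@d,[0.5,99.5])],np.median(top[:,2]).round(4))
    h=w[(w[...,2]>.074)&(w[...,2]<.088)&(S<60)&(V>110)&(w[...,0]>.45)]
    b=h[:,:2]*1000-c; print(" hood in stop line frame: along",np.percentile(b@d,[1,99]).round(1),"normal",np.percentile(b@nrm,[1,99]).round(1))
    bd=w[(w[...,2]>.003)&(w[...,2]<.01)&(S<60)&(V>110)&(w[...,0]>.4)&(w[...,0]<.7)&(w[...,1]<.06)]
    b=bd[:,:2]*1000-c; print(" bed: along",np.percentile(b@d,[.5,99.5]).round(1),"normal",np.percentile(b@nrm,[.5,99.5]).round(1), len(bd))
    rt=cv2.minAreaRect((h[:,:2]*1000).astype(np.float32)); print(rt)
E
```

```text
scene stop top 191 -73.58 [622.  -63.2] [-7.4  0.   6.2] ends [array([594.5,  30.3]), array([ 650.1, -158.6])] 0.0192
 hood in stop line frame: along [-747.9  634.8] normal [-157.1  154.4]
 bed: along [-100.4  516.7] normal [-156.5   14.9] 1555
((640.2229614257812, -5.8319091796875), (281.5391540527344, 1417.701171875), 1.1303119659423828)
side stop top 25 -74.16 [595.   -5.5] [-1.6 -0.   5.3] ends [array([584.1,  32.8]), array([614. , -72.3])] 0.0174
 hood in stop line frame: along [-687.4 1887.4] normal [-145.3  299.1]
 bed: along [ -39.8 1662.6] normal [-622.7   13. ] 1815
((820.3271484375, -590.6939697265625), (382.03094482421875, 2611.39208984375), 19.966909408569336)
```

Request:
{"method": "apply_moves", "body": {
  "rows": [
    [0.3, -1.5, 0, 0.02, 255],
    [0.8, -3.5, 0, 0.04, 255],
    [1.4, -6, 0, 0.06, 255],
    [2, -8.5, 0, 0.09, 255],
    [2.6, -11, 0, 0.128, 255]
  ]
}}

```text
t: 4.48
position: [0.4794, 0.2174, 0.0699]
tool_rot: [1.879, 2.518, 0.0]
contact_force: [0.7, 1.2, -3.2]
grip_width: 0.015
gripper_force: 78.1
```

Request:
{"method": "apply_moves", "body": {
  "rows": [
    [0.5, -2.5, 0, 0, 255],
    [1, -5, 0, 0, 255],
    [1.5, -7.5, 0, 0, 255],
    [2, -10, 0, 0, 255],
    [2.5, -12, 0, 0, 255]
  ]
}}

```text
t: 4.9
position: [0.5044, 0.0967, 0.0699]
tool_rot: [1.882, 2.516, 0.0]
contact_force: [0.7, 0.8, -3.5]
grip_width: 0.0151
gripper_force: 78.1
```

Request:
{"method": "apply_moves", "body": {
  "rows": [
    [0.6, -2.5, 0, 0, 255],
    [1.2, -5, 0, 0, 255],
    [2, -8, 0, 0, 255],
    [2.6, -10, 0, 0, 255],
    [2.6, -10, 0, 0, 255]
  ]
}}

```text
t: 5.32
position: [0.5312, -0.0049, 0.07]
tool_rot: [1.884, 2.512, 0.0]
contact_force: [0.1, -0.6, -3.3]
grip_width: 0.0149
gripper_force: 78.2
```

Request:
{"method": "apply_moves", "body": {
  "rows": [
    [0, 0, 0, 0, 255],
    [0, 0, 0, 0, 255],
    [0, 0, 0, 0, 255]
  ]
}}

```text
t: 5.57
position: [0.5301, -0.0009, 0.0697]
tool_rot: [-1.88, -2.517, 0.0]
contact_force: [0.5, 0.3, -3.9]
grip_width: 0.0154
gripper_force: 78.2
```

```bash
python3 - <<'E'
from h import *
im,w=cloud("scene"); np.savez("s2.npz",im=im,w=w); save("s2",cv2.resize(im[110:260,140:340],(800,600),interpolation=cv2.INTER_CUBIC))
s=ctrl.get_state(); R=Ro.from_rotvec(s["tool_rot"]).as_matrix(); print(s["position"],np.degrees(np.arctan2(R[1,1],R[0,1])),s["joints"].round(2),s["contact_force"])
E
```

```text
[ 0.53013988 -0.00080598  0.06969823] 16.50784283821223 [-0.07  0.48  1.74  0.    0.93 -0.36] [ 0.03109024  0.70618223 -2.77080461]
```

View pics/s2.png

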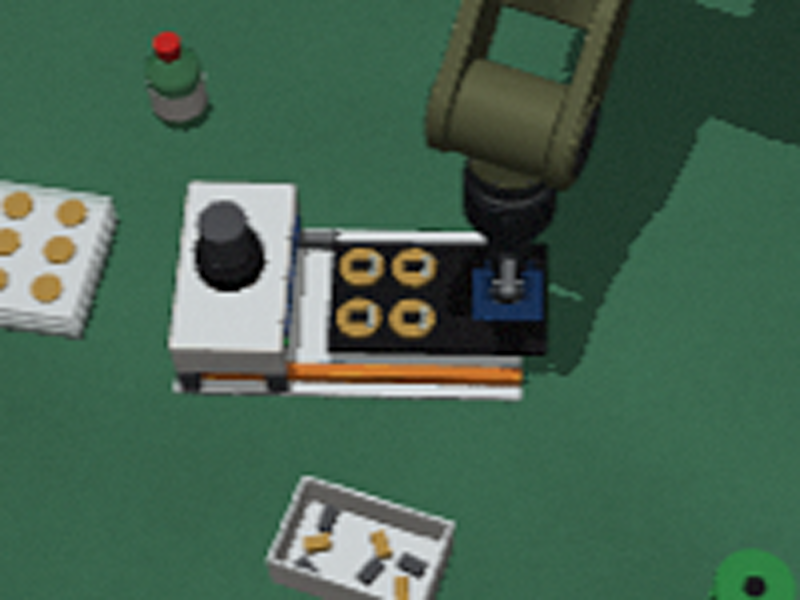

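The carrier hangs level over the open lane, boards at (385,290) in the crop, between the orange stop (row 375) and the guard rail (318,238). There is a gap to the hood edge at column 295.

Request:
{"method": "apply_moves", "body": {
  "rows": [
    [0, 0, -0.7, 0, 255],
    [0, 0, -1.4, 0, 255],
    [0, 0, -2.1, 0, 255],
    [0, 0, -2.1, 0, 255],
    [0, 0, -2.1, 0, 255]
  ]
}}

```text
t: 6.03
position: [0.53, -0.0015, 0.0479]
tool_rot: [-1.88, -2.515, 0.001]
contact_force: [0.2, -0.6, -3.6]
grip_width: 0.0153
gripper_force: 78.3
```

Request:
{"method": "apply_moves", "body": {
  "rows": [
    [0.3, -1, 0, 0, 255],
    [0.6, -2, 0, 0, 255],
    [0.9, -3, 0, 0, 255],
    [1.2, -4, 0, 0, 255],
    [1.5, -5, 0, 0, 255]
  ]
}}

```text
t: 6.45
position: [0.5457, -0.0531, 0.0488]
tool_rot: [1.882, 2.515, 0.0]
contact_force: [0.8, 0.7, -3.4]
grip_width: 0.0152
gripper_force: 78.3
```

Request:
{"method": "apply_moves", "body": {
  "rows": [
    [0.3, -1, 0, 0, 255],
    [0.6, -2, 0, 0, 255],
    [0.9, -3, 0, 0, 255],
    [1.2, -4, 0, 0, 255],
    [1.2, -4, 0, 0, 255]
  ]
}}

```text
t: 6.87
position: [0.5578, -0.0935, 0.0487]
tool_rot: [1.882, 2.515, 0.0]
contact_force: [-0.7, -0.2, -3.4]
grip_width: 0.015
gripper_force: 78.3
```

Request:
{"method": "apply_moves", "body": {
  "rows": [
    [0, 0, 0, 0, 255],
    [0, 0, 0, 0, 255]
  ]
}}

```text
t: 7.03
position: [0.5572, -0.0914, 0.0485]
tool_rot: [-1.881, -2.516, 0.0]
contact_force: [-0.9, 0.1, -4.2]
grip_width: 0.0149
gripper_force: 78.3
```

Request:
{"method": "apply_moves", "body": {
  "rows": [
    [0, 0, -0.1, 0, 255],
    [0, 0, -0.2, 0, 255],
    [0, 0, -0.2, 0, 255]
  ]
}}

```text
t: 7.28
position: [0.5572, -0.0912, 0.0464]
tool_rot: [-1.88, -2.516, 0.0]
contact_force: [-0.2, 0.7, -3.7]
grip_width: 0.0148
gripper_force: 78.3
```

Request:
{"method": "apply_moves", "body": {
  "rows": [
    [0.15, -0.5, 0, 0, 255],
    [0.3, -1, 0, 0, 255],
    [0.3, -1, 0, 0, 255],
    [0.3, -1, 0, 0, 255]
  ]
}}

```text
t: 7.62
position: [0.5604, -0.102, 0.0466]
tool_rot: [1.882, 2.516, 0.0]
contact_force: [0.2, 0.5, -3.9]
grip_width: 0.0152
gripper_force: 78.3
```

Request:
{"method": "apply_moves", "body": {
  "rows": [
    [0.05, -0.15, -0.05, 0, 255],
    [0.1, -0.3, -0.05, 0, 255],
    [0.1, -0.3, -0.05, 0, 255]
  ]
}}

```text
t: 7.87
position: [0.5614, -0.1048, 0.0462]
tool_rot: [1.881, 2.516, 0.0]
contact_force: [-0.7, -0.3, -3.5]
grip_width: 0.0153
gripper_force: 78.4
```

Request:
{"method": "apply_moves", "body": {
  "rows": [
    [0.05, -0.15, 0, 0, 255],
    [0.05, -0.15, 0, 0, 255]
  ]
}}

```text
t: 8.03
position: [0.5619, -0.1062, 0.0462]
tool_rot: [1.881, 2.516, 0.0]
contact_force: [0.1, 0.0, -2.6]
grip_width: 0.015
gripper_force: 78.4
```

Request:
{"method": "apply_moves", "body": {
  "rows": [
    [0.05, -0.1, 0, 0, 255],
    [0.05, -0.1, 0, 0, 255]
  ]
}}

```text
t: 8.2
position: [0.5624, -0.1072, 0.0462]
tool_rot: [1.881, 2.516, 0.0]
contact_force: [0.3, 0.0, -2.5]
grip_width: 0.0151
gripper_force: 78.4
```

Request:
{"method": "apply_moves", "body": {
  "rows": [
    [0.05, -0.15, 0, 0, 255],
    [0.05, -0.15, 0, 0, 255]
  ]
}}

```text
t: 8.37
position: [0.5628, -0.1079, 0.0462]
tool_rot: [-1.88, -2.515, -0.001]
contact_force: [-0.9, 7.2, -1.4]
grip_width: 0.0148
gripper_force: 78.8
```

Request:
{"method": "apply_moves", "body": {
  "rows": [
    [0.03, -0.1, 0, 0, 255],
    [0.03, -0.1, 0, 0, 255]
  ]
}}

```text
t: 8.53
position: [0.563, -0.1079, 0.0462]
tool_rot: [-1.879, -2.515, -0.002]
contact_force: [-2.7, 15.8, 1.6]
grip_width: 0.015
gripper_force: 79.2
```

Request:
{"method": "apply_moves", "body": {
  "rows": [
    [0.07, 0.16, 0, 0, 255],
    [0.17, 0.19, 0, 0, 255],
    [0.27, 0.22, 0, 0, 255],
    [0.27, 0.22, 0, 0, 255]
  ]
}}

```text
t: 8.87
position: [0.5654, -0.1071, 0.0461]
tool_rot: [-1.881, -2.514, 0.0]
contact_force: [-4.5, 5.2, -0.2]
grip_width: 0.0147
gripper_force: 79.0
```

Request:
{"method": "apply_moves", "body": {
  "rows": [
    [0.1, 0.03, 0, 0, 255],
    [0.1, 0.03, 0, 0, 255]
  ]
}}

```text
t: 9.03
position: [0.5659, -0.1069, 0.0461]
tool_rot: [-1.88, -2.513, 0.002]
contact_force: [-10.4, 4.1, 4.4]
grip_width: 0.0151
gripper_force: 79.7
```

Request:
{"method": "apply_moves", "body": {
  "rows": [
    [0.1, 0.03, 0, 0, 255],
    [0.1, 0.03, 0, 0, 255]
  ]
}}

```text
t: 9.2
position: [0.5661, -0.1069, 0.0462]
tool_rot: [-1.879, -2.512, 0.004]
contact_force: [-20.4, 2.6, 11.3]
grip_width: 0.015
gripper_force: 80.7
```

Request:
{"method": "apply_moves", "body": {
  "rows": [
    [-0.19, -0.06, 0, 0, 255],
    [-0.19, -0.06, 0, 0, 255],
    [-0.19, -0.06, 0, 0, 255]
  ]
}}

```text
t: 9.45
position: [0.5656, -0.1071, 0.0461]
tool_rot: [-1.881, -2.515, 0.0]
contact_force: [-4.3, 5.3, 1.2]
grip_width: 0.015
gripper_force: 79.1
```

Request:
{"method": "apply_moves", "body": {
  "rows": [
    [0, 0, 0, 0, 150],
    [0, 0, 0, 0, 100],
    [0, 0, 0, 0, 60],
    [0, 0, 0, 0, 0],
    [0, 0, 0, 0, 0]
  ]
}}

```text
t: 9.87
position: [0.5661, -0.1076, 0.0463]
tool_rot: [1.881, 2.516, 0.0]
contact_force: [-0.2, -0.5, -0.4]
grip_width: 0.0745
gripper_force: 0.0
```

Request:
{"method": "apply_moves", "body": {
  "rows": [
    [0, 0, 0, 0, 0],
    [0, 0, 0.5, 0, 0],
    [0, 0, 2, 0, 0],
    [0, 0, 4, 0, 0],
    [0, 0, 8, 0, 0]
  ]
}}

```text
t: 10.28
position: [0.5642, -0.107, 0.124]
tool_rot: [-1.878, -2.512, 0.004]
contact_force: [0.5, -0.6, 0.0]
grip_width: 0.0857
gripper_force: 0.0
```

Request:
{"method": "apply_moves", "body": {
  "rows": [
    [0, 3, 3, 0, 0],
    [-1, 7, 6, 0, 0],
    [-2, 10, 8, 0, 0],
    [-2, 10, 8, 0, 0],
    [-2, 10, 8, 0, 0]
  ]
}}

```text
t: 10.7
position: [0.5461, -0.0059, 0.2083]
tool_rot: [1.876, 2.516, 0.003]
contact_force: [0.2, -1.1, 1.0]
grip_width: 0.0853
gripper_force: 0.0
```

```bash
python3 - <<'E'
from h import *
im,w=cloud("wrist"); save("w2",im)
d=np.array([.2828,-.9592]); n=np.array([.9592,.2828]); O=np.array([.5669,-.131])
hsv=cv2.cvtColor(im,cv2.COLOR_RGB2HSV);H,S,V=[hsv[...,i].astype(int) for i in range(3)]
x=(w[...,:2]-O)@d*1000; y=(w[...,:2]-O)@n*1000; Z=w[...,2]*1000
def ln(l,m):
    q=np.stack([x[m],y[m]],-1).astype(np.float32); r=cv2.minAreaRect(q); print(l,len(q),[np.round(a,1) for a in r],np.median(Z[m]).round(1))
near=(x>-160)&(x<48)
ln("fin",(H>100)&(H<130)&(S>120)&(Z>52)&(Z<70)&near)
P=(V<70)&(S<120)&(Z>10)&(Z<22)&near&(abs(y)<75); ln("plate",P)
o=(H>3)&(H<22)&(S>150)&(y>40)&near&(Z>10)&(Z<28)
# plate +y edge and orange edge per x bin
px=[];py=[];oy=[]
for a in range(-60,48,6):
    k=(x>=a)&(x<a+6)
    if (P&k).sum()>20 and (o&k).sum()>8: px.append(a+3);py.append(np.percentile(y[P&k],99));oy.append(np.percentile(y[o&k],2))
px,py,oy=map(np.array,(px,py,oy)); print(np.c_[px,py,oy].round(1)[::3]); 
if len(px)>2: print("slopes",np.polyfit(px,py,1),np.polyfit(px,oy,1))
E
```

```text
fin 722 [array([  6.8, -11.8]), array([ 32.6, 113.6]), np.float64(59.8)] 60.7
plate 5889 [array([-5.8, -6.4]), array([136. , 107.7]), np.float64(89.7)] 15.7
[[-57.   58.5  61.5]
 [-39.   60.1  61.5]
 [-21.   60.1  61.3]
 [ -3.   59.3  61.3]
 [ 15.   59.9  61.4]
 [ 33.   59.5  61.2]]
slopes [-4.08017926e-03  5.97707324e+01] [-0.06438647 59.78987152]
```

View pics/w2.png

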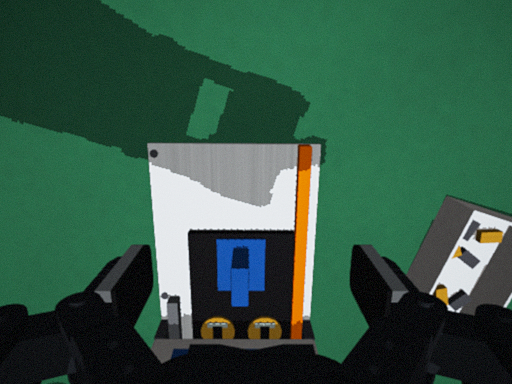

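The wrist view shows the carrier's nose under the hood. Its long edge (column 295) runs parallel to the orange stop (column 298). The tail measures at station x ≈ -60 mm, as it should at home, the edge slope is 0.004 rad, and both stops were felt as contact forces.

```bash
python3 -c "
from bench import ctrl; print(ctrl.close_job())"
```

```text
the job is handed in; nothing more can be done
None
```

I slid the carrier under the hood until it met both orange stops, released it, backed the arm clear and handed the job in; the judge returned no verdict, but my last measurement put it about 0.3 mm from home along the lane, at most about 2 mm off the side stop and square to within about 0.005 rad.

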